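# Snap the vial magazine into the sampler feed

## Task

Load the vial magazine into the sampler's feed dock: keeping it upright, slide it orange rounded end first through the mouth and on against the springs until you feel that the orange side catch has clicked behind its tail (how deep that is differs from dock to dock), then let go so that it stays locked in. Push firmly but do not ram it against the end of the dock, and do not disturb the orange-capped bottle, the timer or the conical flask.

Things in the scene. Friction and masses are not known exactly. Their poses are not given: they have to be found in the camera images.
- magazine: loose vial magazine, a closed cassette 150 long (x) x 58 wide (y) x 40 mm high (z), about 0.25 kg; grey, clear cover, pale vial caps under it. Its +x end is the nose: orange, vertical corners rounded to 12 mm radius; its -x end, the tail, is black and square. Origin: centre of the underside. Starts flat on the worktop, z up. Plain sides, can be gripped across the 58 mm anywhere along the length
- nose (a point): centre of the magazine's orange end face (75 mm ahead of its origin along +x, 20 mm up)
- tail (a point): centre of the magazine's black tail face (75 mm behind its origin, 20 mm up); axes as the magazine's
- feed: fixed white feed dock. +x: direction of pushing in, z up. Origin: on the channel's centre line at worktop height; the locked magazine's tail face stands 8 mm before to 14 mm past its yz plane. Along x in mm: floor plate -122 to 188, top at z = 6; -y wall from -30, +y wall from 16, 61 mm apart inside, 36 mm high up to x = 30, then 55; roof from x = 30 on, underside z = 50, top z = 55
- feed_mouth (a point): centre of the dock's flared mouth, on the floor plate, 52 mm before the dock's origin along its x (axes as the dock's). Flared lead-in plates run from here, about 83 mm apart, to x = -30. Before it lies an open apron, 70 x 86 mm, orange arrow. A gripper straddling the magazine must stop here: the last 110 to 130 mm are pushed on the tail with closed fingers, between the walls
- feed_catch (a joint): orange spring catch through the dock's +y side, z = 8 to 34 mm, ramp toward the mouth, square back. It sits on a steel head that is clamped shallower or deeper from case to case: its back at x = -8 to +14 mm. Value in m: 0 = fully out, 10 mm into the channel (20 mm from the centre line stay free); 0.006 to 0.010 as the magazine holds it aside; back to 0 as it clicks behind the tail
- feed_back (a point): centre of the dock's closed far end, x = 186 mm, z = 26 mm. Inside, on the same clamped head, are an ejector spring that meets the nose 18 mm before a hard end wall, pushing back 3 N rising to 7.5 N, and that wall, met 3.5 mm after the click. The ejector pushes an unlocked magazine back out. Passing the catch takes under 12 N, the wall feels hard: 25 N is plenty; over 120 N is ramming
- media_a: loose laboratory bottle with an orange screw cap, 56 mm diameter, 102 mm high, bystander; origin centre of underside
- timer: loose white bench timer 33 x 62 x 62 mm, bystander; origin centre of underside
- flask: loose glass conical flask, 69 mm diameter, 101 mm high, bystander; origin centre of underside

How it is judged:
By the outcome, as a careful person would: the job done as asked, in the order asked, and still so for the second after the job is handed in, with the robot touching nothing.
It also fails if it takes over 48 s, if anything falls off the work surface, if the arm or the gripper's body presses on something with over 40 N, if the wrist force passes 120 N, or if a joint passes its speed limit or range.

## Robot

A 7-joint arm with a two-finger parallel gripper is mounted at the origin on a cart in front of the work surface, level with it; the furniture and walls round the work are solid. World frame = base frame: x ahead of the robot, y to its left, z up, the work surface at z = 0. Lengths are in mm, angles in rad, forces in N, time in s.
With the tool pointing down it reaches from about 425 to 800 mm from the base axis. Payload 8.3 kg.
Tool frame: the origin (TCP) lies at the very end of the fingers, on their centre line; the grasp point (between the pads) lies 19 mm behind it; z points along the fingers, y is the line along which they close (so a half turn about z gives the same grasp; the last joint's range is limited). The gripper opens to 85 mm and grips with 20 to 120 N. Pads are 22 mm wide; open, the fingers measure 114 mm over their backs; the gripper's body (76 mm by 85 mm) begins 54 mm behind the grasp point. The pads swing forward as they close: fully open they stand 13 mm farther back than shut.
Start: joints at [1.047, 0.383, 0.016, 1.37, -0.006, 1.388, -0.046], TCP at [277.948, -559.775, 231.279] pointing down, gripper open.
Joint ranges: [-2.95, 2.95], [-0.25, 2.06], [-1.52, 1.56], [0.18, 2.33], [-1.44, 4.58], [0.02, 2.06], [-3.01, 3.01]. Speed limits (rad/s): [2.39, 2.39, 3.01, 3.01, 3.14, 3.14, 3.14].

## Interface

Orientations are given as a unit quaternion [x, y, z, w].
In Python, from cell import read_state, get_image, calibration, job gives the robot as it stands.
- The arm moves only by the shell command python3 -m handwheel 'ROWS' [FORCE]. ROWS is JSON, a list of rows, each an object with "travel": the shift along the tool's x, y, z in m, a list of three; "angular": the turn, a rotation vector about the tool's x, y, z in degrees, a list of three; "hand": the opening, from 0 (shut) to 1 (fully open). In form: [{"travel": [x, y, z], "angular": [rx, ry, rz], "hand": hand}, ...]. A call has 1 to 5 rows; each row shifts and turns the commanded pose from where the row before left it, along the tool's axes as they then stand; what a row does not reach is not made up. A row lasts 1/8 s, in which the tool goes at most 62.5 mm and 10.7 degrees, less where a joint would pass 70% of its speed; a pose out of reach is approached as far as the arm can. A call with a gripper value outside its range is refused whole. The fingers move at their own pace and stop on an object; FORCE is the grip in N (left out, the last holds). Time passes only in rows, so rows that do not move let the fingers close. It gives the time, the measured TCP pose, the force, the opening and the grip force at its end, in the units of the state.
- read_state(): the state, without advancing time (a new reading comes with each control period).
- get_image(name): name is "side" or "top" or "wrist"; returns (picture, depth): 420x560x3 uint8, red, green, blue; 420x560 float32, mm along the optical axis (not along the pixel's ray), 0 where there is no reading.
- calibration(name): a dict with "camera_matrix" (3x3 intrinsics, pixels), "D" ([k1, k2, p1, p2, k3] as OpenCV has them; the pictures are not rectified), "camera_from_world" (4x4, takes a point from world to camera coordinates); the wrist camera has in their place "hand_eye" (4x4, takes a point from camera to tool coordinates, whose origin is the TCP and whose axes are the flange's). Camera axes: x right, y up, looking along -z (the intrinsics and any distortion apply to the point x, -y, -z); pixel columns grow to the right and rows downward; lengths in mm; the calibration is good to about 2 mm. A picture is of the moment at which its call begins: read the wrist's pose just before it. calibration takes no time and is no camera call.
- job.finish_job(): hands the job in; it is judged then, once.
The state is a dict: "t": time; "qpos": joint angles; "joint_vel": joint speeds; "tau": joint torques, N m; "tcp_pos": TCP position; "ee_rot": TCP orientation; "wrist_force": force on the tool from outside, world axes, zero at the start; "moment": the same for the moment, N m; "grip_width": opening from 0.0 (shut) to 1.0 (fully open); "grip_force": force on a finger pad.
Only numpy, scipy, OpenCV 4.12 (cv2) and the standard library are available. Lean on these libraries where they do the work, as an engineer would, in place of code of your own. Each camera call takes 0.05 s, during which the arm holds its last target. There are 200 camera calls.

## Working session

There is one attempt and no reset: what is moved stays moved. The work goes in short steps, Python scripts to look and compute and a shell command to move; the robot and the scene stay as the last step left them, time stands still between calls to the robot, and variables do not carry over. Pictures are saved under pics/ and viewed, at most 10 in all, crops included, and the job is handed in when it is done.

```bash
mkdir -p pics; ls
python3 - <<'E'
from cell import *
import cv2,numpy as np
s=read_state();print({k:np.round(v,3).tolist() for k,v in s.items()})
for n in("side","top"):
    p,d=get_image(n);cv2.imwrite(f"pics/{n}0.png",p[:,:,::-1]);np.savez(f"pics/{n}0.npz",p=p,d=d)
    c=calibration(n);print(n,{k:np.round(v,4).tolist() for k,v in c.items()})
print(calibration("wrist"))
E
```

```text
pics
{'t': 0.0, 'qpos': [1.047, 0.384, 0.016, 1.371, -0.006, 1.388, -0.047], 'joint_vel': [0.001, -0.001, -0.001, 0.0, -0.002, 0.001, -0.001], 'tau': [-0.001, -62.759, 0.844, -37.183, 0.017, 0.014, 0.0], 'tcp_pos': [277.694, -559.346, 230.272], 'ee_rot': [0.974, 0.228, -0.0, -0.001], 'wrist_force': [0.254, -0.868, 0.016], 'moment': [-0.002, -0.005, -0.006], 'grip_force': 0.0, 'grip_width': 1.0}
side {'camera_matrix': [[536.7896, 0.0, 274.4913], [0.0, 536.7896, 209.5808], [0.0, 0.0, 1.0]], 'D': [-0.1792, 0.0, 0.0, 0.0, 0.0], 'camera_from_world': [[0.9291, 0.3694, -0.0161, -507.318], [-0.2749, 0.7193, 0.638, 115.5875], [0.2472, -0.5884, 0.7698, -1838.593], [0.0, 0.0, 0.0, 1.0]]}
top {'camera_matrix': [[477.1906, 0.0, 283.35], [0.0, 477.1906, 212.7523], [0.0, 0.0, 1.0]], 'D': [-0.0005, 0.0, 0.0, 0.0, 0.0], 'camera_from_world': [[0.0297, -0.9995, 0.0124, -34.2765], [0.9904, 0.0311, 0.1346, -547.1946], [-0.135, 0.0083, 0.9908, -1638.8282], [0.0, 0.0, 0.0, 1.0]]}
{'camera_matrix': array([[342.52880162,   0.        , 282.2511271 ],
       [  0.        , 342.52880162, 202.42762399],
       [  0.        ,   0.        ,   1.        ]]), 'D': array([-0.08574387,  0.        ,  0.        ,  0.        ,  0.        ]), 'hand_eye': array([[-1.82356057e-04,  9.47282126e-01,  3.20400593e-01,
         8.16742117e+01],
       [ 9.99999068e-01,  6.06368415e-04, -1.22361220e-03,
         3.01182698e-01],
       [-1.35338677e-03,  3.20400071e-01, -9.47281354e-01,
        -1.41668407e+02],
       [ 0.00000000e+00,  0.00000000e+00,  0.00000000e+00,
         1.00000000e+00]])}
```

View pics/top0.png

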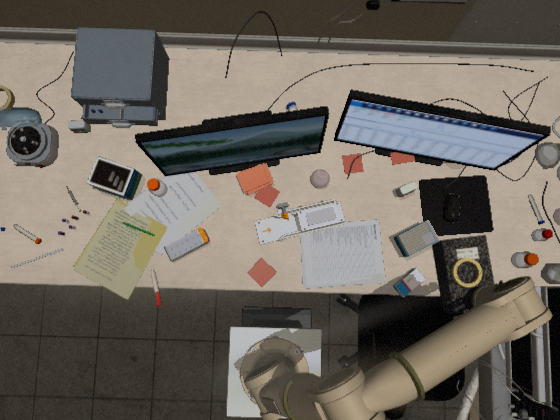

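View pics/side0.png

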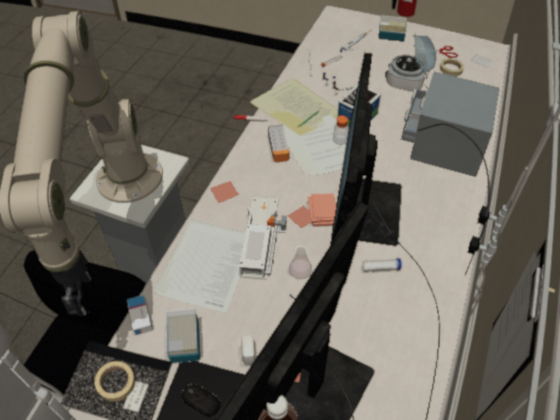

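The top view shows the magazine near (187,244) with its orange nose at (205,236). The dock's apron is near (265,230), its catch near (283,211) and its far end near (342,210). The bottle is at (153,187), the flask at (320,178) and the timer at about (405,188). I'll measure these from depth next.

```bash
cat > h.py <<'E'
from cell import *
import cv2,numpy as np
def cloud(p,d,K,D,T):
    """world XYZ per pixel; T camera->world"""
    h,w=d.shape;g=np.stack(np.meshgrid(np.arange(w),np.arange(h)),-1).reshape(-1,1,2).astype(np.float64)
    u=cv2.undistortPoints(g,K,D).reshape(h,w,2)
    c=np.stack([u[...,0]*d,-u[...,1]*d,-d,np.ones_like(d)],-1)
    w_=c@T.T; w_[d==0]=np.nan
    return w_[...,:3]
def cam(n):
    c=calibration(n);return np.array(c["camera_matrix"]),np.array(c["D"])
def load(n,f):
    z=np.load(f);K,D=cam(n);return z['p'],z['d'],cloud(z['p'],z['d'],K,D,np.linalg.inv(calibration(n)["camera_from_world"]))
E
python3 - <<'E'
from h import *
p,d,W=load("top","pics/top0.npz")
def at(n,u,v):print(n,np.round(np.nanmedian(W[v-1:v+2,u-1:u+2].reshape(-1,3),0)).tolist())
for n,u,v in [("table",230,250),("mag",187,244),("bottle",153,185),("flask",320,178),("timer",405,188),("apron",265,230),("roof",322,215),("mon",235,165),("mon2",325,120)]:at(n,u,v)
def rect(n,u0,u1,v0,v1,z0,z1):
    s=W[v0:v1,u0:u1].reshape(-1,3);s=s[(s[:,2]>z0)&(s[:,2]<z1)];r=cv2.minAreaRect(s[:,:2].astype(np.float32));print(n,len(s),r,s[:,2].mean(),np.round(cv2.boxPoints(r)).tolist())
rect("mag",160,212,222,266,28,52)
rect("roof",295,348,195,235,47,70)
rect("dockall",250,348,195,250,4,70)
big=cv2.resize(p[180:270,155:355],None,fx=4,fy=4,interpolation=cv2.INTER_CUBIC);cv2.imwrite("pics/c0.png",big[:,:,::-1])
E
```

```text
table [414.0, 167.0, -1.0]
mag [428.0, 313.0, 40.0]
bottle [620.0, 428.0, 101.0]
flask [667.0, -141.0, 77.0]
timer [645.0, -439.0, 64.0]
apron [489.0, 46.0, 4.0]
roof [542.0, -152.0, 56.0]
mon [704.0, 157.0, 81.0]
mon2 [777.0, -127.0, 369.0]
mag 683 ((430.09814453125, 316.9466247558594), (56.54228591918945, 151.01832580566406), 29.799217224121094) 38.47993286047302 [[368.0, 368.0], [443.0, 237.0], [492.0, 265.0], [417.0, 397.0]]
roof 912 ((539.614501953125, -147.29391479492188), (73.48037719726562, 156.43801879882812), 15.44100284576416) 55.01068689031656 [[483.0, -82.0], [525.0, -232.0], [596.0, -213.0], [554.0, -62.0]]
dockall 2651 ((521.317626953125, -73.49626159667969), (194.75689697265625, 348.2051086425781), 1.7869561910629272) 26.281372394492447 [[419.0, 97.0], [429.0, -251.0], [624.0, -244.0], [613.0, 104.0]]
```

View pics/c0.png

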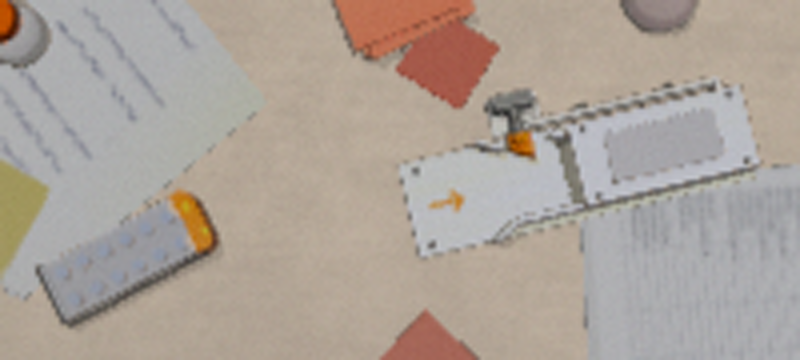

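The crop confirms it: the magazine's orange nose faces the dock, and the dock runs right with its catch on the upper (+y) side. Headings are about -60.2° for the magazine and -74.4° for the dock.

```bash
cat >> h.py <<'E'
from scipy.spatial.transform import Rotation as R
def down(h):  # tool down, tool x at world heading h deg
    h=np.radians(h);x=[np.cos(h),np.sin(h),0];y=[np.sin(h),-np.cos(h),0];return R.from_matrix(np.array([x,y,[0,0,-1]]).T)
def plan(start,target,n):
    """start,target=(pos,R); n equal rows in tool axes; returns simulated end"""
    p,r=np.array(start[0],float),start[1];rows=[]
    for i in range(n,0,-1):
        t=r.inv().apply((np.array(target[0])-p)/i)/1000;t=np.round(t,4)
        a=np.round((r.inv()*target[1]).as_rotvec(degrees=True)/i,1)
        rows.append((t.tolist(),a.tolist()));p=p+r.apply(t*1000);r=r*R.from_rotvec(a,degrees=True)
    for x in rows:print(x)
    return p,r
def now():
    s=read_state();print(np.round(s['tcp_pos'],1),'t',s['t']);return s['tcp_pos'],R.from_quat(s['ee_rot'])
E
python3 - <<'E'
from h import *
a=plan(now(),([500,-100,220],down(72)),10);print()
plan(a,([408,356,130],down(119.8)),10)
E
```

```text
[ 277.7 -559.4  230.4] t 0.1
([0.0403, -0.0313, 0.0011], [-0.0, -0.0, -4.6])
([0.0427, -0.0279, 0.0011], [-0.0, -0.0, -4.6])
([0.0448, -0.0244, 0.0011], [-0.0, -0.0, -4.5])
([0.0466, -0.0208, 0.0011], [-0.0, -0.0, -4.6])
([0.0481, -0.017, 0.0011], [-0.0, -0.0, -4.5])
([0.0493, -0.0132, 0.0011], [-0.0, -0.0, -4.6])
([0.0502, -0.0092, 0.0011], [-0.0, -0.0, -4.5])
([0.0508, -0.0052, 0.0011], [-0.0, -0.0, -4.6])
([0.051, -0.0011, 0.0011], [-0.0, -0.0, -4.5])
([0.051, 0.0028, 0.001], [-0.1, -0.1, -4.6])

([0.0405, -0.0228, 0.009], [0.0, 0.0, -4.8])
([0.0423, -0.0194, 0.009], [0.0, 0.0, -4.8])
([0.0438, -0.0158, 0.009], [0.0, 0.0, -4.8])
([0.0449, -0.012, 0.009], [0.0, 0.0, -4.8])
([0.0458, -0.0082, 0.0089], [0.0, 0.0, -4.8])
([0.0463, -0.0044, 0.009], [0.0, 0.0, -4.8])
([0.0465, -0.0005, 0.0089], [-0.0, 0.0, -4.7])
([0.0464, 0.0033, 0.009], [-0.0, 0.0, -4.8])
([0.046, 0.0072, 0.0089], [-0.0, 0.0, -4.7])
([0.0453, 0.011, 0.009], [-0.0, 0.0, -4.8])
```

```bash
python3 -m handwheel '[{"travel":[0.040,-0.031,0.001],"angular":[0,0,-4.6],"hand":1},{"travel":[0.043,-0.028,0.001],"angular":[0,0,-4.6],"hand":1},{"travel":[0.045,-0.024,0.001],"angular":[0,0,-4.5],"hand":1},{"travel":[0.047,-0.021,0.001],"angular":[0,0,-4.6],"hand":1},{"travel":[0.048,-0.017,0.001],"angular":[0,0,-4.5],"hand":1}]'
python3 -m handwheel '[{"travel":[0.049,-0.013,0.001],"angular":[0,0,-4.6],"hand":1},{"travel":[0.050,-0.009,0.001],"angular":[0,0,-4.5],"hand":1},{"travel":[0.051,-0.005,0.001],"angular":[0,0,-4.6],"hand":1},{"travel":[0.051,-0.001,0.001],"angular":[0,0,-4.5],"hand":1},{"travel":[0.051,0.003,0.001],"angular":[0,0,-4.6],"hand":1}]'
python3 - <<'E'
from h import *
now()
E
```

```text
t: 0.72
tcp_pos: [390.0, -328.4, 226.0]
ee_rot: [0.909, 0.418, -0.0, -0.0]
wrist_force: [1.3, -0.2, 0.1]
grip_width: 1.001
grip_force: 0.0
t: 1.35
tcp_pos: [501.5, -99.6, 221.1]
ee_rot: [0.808, 0.589, -0.0, -0.0]
wrist_force: [0.9, -0.0, -0.8]
grip_width: 0.999
grip_force: 0.0
[501.5 -99.6 221.1] t 1.35
```

```bash
python3 - <<'E'
from h import *
s=read_state();p,d=get_image("wrist");np.savez("pics/w1.npz",p=p,d=d,pos=s['tcp_pos'],q=s['ee_rot']);cv2.imwrite("pics/w1.png",p[:,:,::-1])
E
python3 -m handwheel '[{"travel":[0.040,-0.023,0.009],"angular":[0,0,-4.8],"hand":1},{"travel":[0.042,-0.019,0.009],"angular":[0,0,-4.8],"hand":1},{"travel":[0.044,-0.016,0.009],"angular":[0,0,-4.8],"hand":1},{"travel":[0.045,-0.012,0.009],"angular":[0,0,-4.8],"hand":1},{"travel":[0.046,-0.008,0.009],"angular":[0,0,-4.8],"hand":1}]'
python3 -m handwheel '[{"travel":[0.046,-0.004,0.009],"angular":[0,0,-4.8],"hand":1},{"travel":[0.047,-0.001,0.009],"angular":[0,0,-4.7],"hand":1},{"travel":[0.046,0.003,0.009],"angular":[0,0,-4.8],"hand":1},{"travel":[0.046,0.007,0.009],"angular":[0,0,-4.7],"hand":1},{"travel":[0.045,0.011,0.009],"angular":[0,0,-4.8],"hand":1}]'
python3 -m handwheel '[{"travel":[0,0,0],"angular":[0,0,0],"hand":1}]'
python3 - <<'E'
from h import *
s=read_state();p,d=get_image("wrist");np.savez("pics/w2.npz",p=p,d=d,pos=s['tcp_pos'],q=s['ee_rot']);cv2.imwrite("pics/w2.png",p[:,:,::-1])
K,D=cam("wrist")
def wc(f):
    z=np.load(f);T=np.eye(4);T[:3,:3]=R.from_quat(z['q']).as_matrix();T[:3,3]=z['pos'];return z['p'],z['d'],cloud(z['p'],z['d'],K,D,T@calibration("wrist")["hand_eye"])
p,d,W=wc("pics/w2.npz")
s=W.reshape(-1,3);q=s[(s[:,2]>30)&(s[:,2]<50)&(np.hypot(s[:,0]-430,s[:,1]-317)<120)]
r=cv2.minAreaRect(q[:,:2].astype(np.float32));print(len(q),r,cv2.boxPoints(r).round(),q[:,2].mean())
now()
E
python3 -c "
import cv2;cv2.imwrite('pics/w12.png',cv2.resize(cv2.hconcat([cv2.imread('pics/w1.png'),cv2.imread('pics/w2.png')]),(800,300)))"
```

```text
t: 2.02
tcp_pos: [454.7, 127.6, 175.9]
ee_rot: [0.668, 0.744, -0.0, 0.0]
wrist_force: [1.0, 1.2, -0.8]
grip_width: 0.999
grip_force: 0.0
t: 2.65
tcp_pos: [408.7, 354.9, 130.8]
ee_rot: [0.501, 0.866, -0.0, 0.0]
wrist_force: [1.2, 0.1, -0.2]
grip_width: 1.002
grip_force: 0.0
t: 2.78
tcp_pos: [406.1, 357.5, 130.4]
ee_rot: [0.498, 0.867, -0.0, -0.002]
wrist_force: [0.0, -0.4, -0.3]
grip_width: 0.994
grip_force: 0.0
12484 ((429.5075378417969, 319.1712646484375), (57.40353012084961, 149.98886108398438), 30.203628540039062) [[367. 370.]
 [442. 240.]
 [492. 269.]
 [417. 398.]] 39.09442328502102
[407.5 355.4 130.6] t 2.825
```

View pics/w12.png

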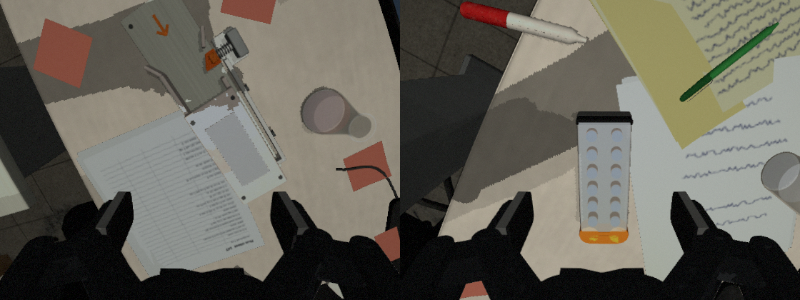

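The left half shows the dock: apron arrow at (160,25), catch at (212,60), roof at (235,150), flask at (322,110). The right half shows the magazine centred between the fingers, tail up at (605,117) and nose at (604,238). I'll refine the dock pose from w1's depth.

Run:
```python
from h import *
K,D=cam("wrist")
z=np.load("pics/w1.npz");T=np.eye(4);T[:3,:3]=R.from_quat(z['q']).as_matrix();T[:3,3]=z['pos']
W=cloud(z['p'],z['d'],K,D,T@calibration("wrist")["hand_eye"]);s=W.reshape(-1,3)
s=s[np.isfinite(s[:,0])]
def rect(q,n):
    r=cv2.minAreaRect(q[:,:2].astype(np.float32));print(n,len(q),r,cv2.boxPoints(r).round().tolist())
m=(np.hypot(s[:,0]-540,s[:,1]+147)<105)&(s[:,2]>52)&(s[:,2]<60)
rect(s[m],"roof")
for h in (-74.0,-74.4,-74.8):
    h=np.radians(h);ex=np.array([np.cos(h),np.sin(h)]);ey=np.array([-ex[1],ex[0]])
    o=np.array([510.3,-42.3]);x=(s[:,:2]-o)@ex;y=(s[:,:2]-o)@ey
    def ed(c,a):return np.round([np.percentile(a[c],1),np.percentile(a[c],99)],1).tolist()
    print(ed(m,y),ed(m,x),"plate apron y",ed((s[:,2]>3)&(s[:,2]<9)&(x>-115)&(x<-60)&(abs(y)<60),y),"plate x0",ed((s[:,2]>3.5)&(s[:,2]<9)&(x<-60)&(x>-140)&(abs(y)<35),x))
    for a,b in((-20,0),(0,15),(16,28)):
        c=(x>a)&(x<b)&(abs(y)<45);f=c&(s[:,2]>2)&(s[:,2]<10);w=c&(s[:,2]>31)&(s[:,2]<40)
        print(a,b,"floor y",ed(f,y),"wall- y",ed(w&(y<0),y) if (w&(y<0)).any() else None,"wall+ y",ed(w&(y>0),y) if (w&(y>0)).any() else None)
```

```text
roof 11277 ((537.65283203125, -144.72695922851562), (73.41213989257812, 156.053955078125), 15.313197135925293) [[482.0, -79.0], [523.0, -230.0], [594.0, -210.0], [552.0, -60.0]]
[-36.8, 34.0] [29.4, 180.9] plate apron y [-40.7, 42.7] plate x0 [-122.5, -60.6]
-20 0 floor y [-42.1, 34.4] wall- y [-36.2, -30.2] wall+ y [21.3, 42.3]
0 15 floor y [-41.9, 41.5] wall- y [-36.3, -30.2] wall+ y None
16 28 floor y [-42.9, 41.3] wall- y [-36.6, -30.5] wall+ y [30.4, 35.9]
[-36.1, 34.7] [29.4, 180.9] plate apron y [-41.3, 42.1] plate x0 [-122.5, -60.6]
-20 0 floor y [-42.1, 36.6] wall- y [-36.3, -30.3] wall+ y [21.2, 42.1]
0 15 floor y [-41.9, 41.5] wall- y [-36.2, -30.2] wall+ y None
16 28 floor y [-42.8, 41.4] wall- y [-36.5, -30.4] wall+ y [30.6, 36.0]
[-35.3, 35.4] [29.5, 180.9] plate apron y [-41.9, 41.6] plate x0 [-122.4, -60.6]
-20 0 floor y [-42.1, 37.0] wall- y [-36.3, -30.3] wall+ y [21.2, 42.1]
0 15 floor y [-41.9, 41.6] wall- y [-36.1, -30.2] wall+ y None
16 28 floor y [-42.6, 41.5] wall- y [-36.4, -30.3] wall+ y [30.7, 36.1]
```

```bash
python3 -m handwheel '[{"travel":[0.003,0,0.055],"angular":[0,0,0],"hand":1},{"travel":[0,0,0.055],"angular":[0,0,0],"hand":1},{"travel":[0,0,0.014],"angular":[0,0,0],"hand":1},{"travel":[0,0,0],"angular":[0,0,0],"hand":1}]' 40
python3 -m handwheel '[{"travel":[0,0,0],"angular":[0,0,0],"hand":0},{"travel":[0,0,0],"angular":[0,0,0],"hand":0},{"travel":[0,0,0],"angular":[0,0,0],"hand":0},{"travel":[0,0,0],"angular":[0,0,0],"hand":0},{"travel":[0,0,0],"angular":[0,0,0],"hand":0}]' 40
python3 -m handwheel '[{"travel":[0,0,0],"angular":[0,0,0],"hand":0},{"travel":[0,0,0],"angular":[0,0,0],"hand":0},{"travel":[0,0,0],"angular":[0,0,0],"hand":0}]' 40
```

```text
t: 3.32
tcp_pos: [407.8, 356.0, 7.7]
ee_rot: [0.502, 0.865, -0.0, -0.0]
wrist_force: [1.2, 0.4, 0.8]
grip_width: 0.999
grip_force: 0.0
t: 3.95
tcp_pos: [408.9, 357.7, 9.7]
ee_rot: [0.502, 0.865, 0.002, 0.001]
wrist_force: [0.1, -1.3, 8.1]
grip_width: 0.668
grip_force: 44.0
t: 4.32
tcp_pos: [408.9, 357.7, 9.7]
ee_rot: [0.502, 0.865, 0.002, 0.001]
wrist_force: [-0.3, -0.2, 8.6]
grip_width: 0.671
grip_force: 44.0
```

```bash
python3 -m handwheel '[{"travel":[0,0,-0.010],"angular":[0,0,0],"hand":0},{"travel":[0,0,-0.04],"angular":[0,0,0],"hand":0},{"travel":[0,0,0],"angular":[0,0,0],"hand":0}]' 40
python3 - <<'E'
from h import *
s=now();print(read_state()['wrist_force'])
plan(s,([457.5,150.6,40],down(105.3)),6)
E
```

```text
t: 4.7
tcp_pos: [408.8, 358.5, 60.9]
ee_rot: [0.501, 0.865, 0.003, 0.001]
wrist_force: [1.0, -0.7, -3.2]
grip_width: 0.673
grip_force: 44.7
[408.8 358.5  60.9] t 4.7
[ 1.04625538 -0.65711677 -3.1749469 ]
([-0.0341, -0.0102, 0.0034], [0.1, -0.0, 2.4])
([-0.0345, -0.0088, 0.0034], [0.0, -0.0, 2.4])
([-0.0348, -0.0073, 0.0034], [0.1, -0.0, 2.4])
([-0.0351, -0.0058, 0.0034], [0.0, -0.0, 2.4])
([-0.0353, -0.0044, 0.0034], [0.1, -0.0, 2.5])
([-0.0355, -0.0028, 0.0035], [0.0, -0.1, 2.4])
```

```bash
python3 -m handwheel '[{"travel":[-0.034,-0.010,0.003],"angular":[0.1,0,2.4],"hand":0},{"travel":[-0.0345,-0.009,0.003],"angular":[0,0,2.4],"hand":0},{"travel":[-0.035,-0.007,0.003],"angular":[0.1,0,2.4],"hand":0},{"travel":[-0.035,-0.006,0.003],"angular":[0,0,2.4],"hand":0},{"travel":[-0.035,-0.0045,0.003],"angular":[0.1,0,2.5],"hand":0}]' 40
python3 -m handwheel '[{"travel":[-0.0355,-0.003,0.003],"angular":[0,0,2.4],"hand":0},{"travel":[0,0,0],"angular":[0,0,0],"hand":0},{"travel":[0,0,0],"angular":[0,0,0],"hand":0}]' 40
cat >> h.py <<'E'
O=np.array([510.3,-42.3]);H=np.radians(-74.7);EX=np.array([np.cos(H),np.sin(H)]);EY=np.array([-EX[1],EX[0]])
def dock(n=1):
    s=read_state();p=np.array(s['tcp_pos']);f=np.array(s['wrist_force']);v=p[:2]-O
    M=R.from_quat(s['ee_rot']).as_matrix();print('t %.2f x %.1f y %.1f z %.1f'%(s['t'],v@EX,v@EY,p[2]),'fx %.1f fy %.1f fz %.1f'%(f[:2]@EX,f[:2]@EY,f[2]),'head err %.2f tilt %s'%(np.degrees(np.arctan2(M[1,0],M[0,0]))-105.3,np.round(M[2,:2]*57.3,2)),'grip',round(s['grip_width'],3),round(s['grip_force']))
E
python3 - <<'E'
from h import *
dock()
s=read_state();p,d=get_image("wrist");cv2.imwrite("pics/w3.png",p[:,:,::-1])
K,D=cam("wrist");T=np.eye(4);T[:3,:3]=R.from_quat(s['ee_rot']).as_matrix();T[:3,3]=s['tcp_pos']
W=cloud(p,d,K,D,T@calibration("wrist")["hand_eye"]);q=W.reshape(-1,3);v=q[:,:2]-O;x=v@EX;y=v@EY
# magazine: orange-free grey top between z 55..80, fit
m=(q[:,2]>55)&(q[:,2]<78)&(x<-70)&(x>-300)&(abs(y)<45)
r=cv2.minAreaRect(np.c_[x,y][m].astype(np.float32));print(m.sum(),r,cv2.boxPoints(r).round(1).tolist(),q[m,2].mean())
E
```

```text
t: 5.32
tcp_pos: [447.5, 182.3, 42.1]
ee_rot: [0.59, 0.807, -0.003, -0.001]
wrist_force: [1.0, 0.3, -3.1]
grip_width: 0.674
grip_force: 44.7
t: 5.7
tcp_pos: [455.3, 149.3, 39.4]
ee_rot: [0.607, 0.795, -0.002, -0.002]
wrist_force: [0.2, 0.1, -3.0]
grip_width: 0.671
grip_force: 44.6
t 5.70 x -199.3 y -2.5 z 39.4 fx -0.0 fy 0.2 fz -3.0 head err 0.02 tilt [-0.02 -0.31] grip 0.671 45
24025 ((-195.32049560546875, -3.294513702392578), (84.3961181640625, 73.74201202392578), 86.89490509033203) [[-234.39999389648438, -43.400001525878906], [-160.8000030517578, -47.400001525878906], [-156.1999969482422, 36.79999923706055], [-229.89999389648438, 40.79999923706055]] 68.1744964786753
```

View pics/w3.png

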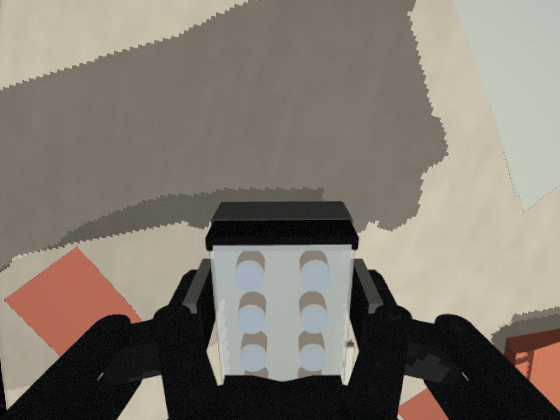

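The magazine is held square, with the tail edge level at row 203. I'll shift +2.5 mm in y, lower, and advance.

```bash
python3 -m handwheel '[{"travel":[0,0.0025,0.010],"angular":[0,0,0],"hand":0},{"travel":[0,0,0.012],"angular":[0,0,0],"hand":0},{"travel":[0,0,0],"angular":[0,0,0],"hand":0}]' 40; python3 -c "
from h import *
dock()"
python3 -m handwheel '[{"travel":[-0.020,0,0],"angular":[0,0,0],"hand":0},{"travel":[-0.020,0,0],"angular":[0,0,0],"hand":0},{"travel":[-0.015,0,0],"angular":[0,0,0],"hand":0},{"travel":[0,0,0],"angular":[0,0,0],"hand":0}]' 40; python3 -c "
from h import *
dock()"
```

```text
t: 6.12
tcp_pos: [457.3, 149.8, 16.4]
ee_rot: [0.606, 0.795, -0.003, -0.002]
wrist_force: [0.5, -0.2, -2.1]
grip_width: 0.671
grip_force: 44.7
t 6.12 x -199.3 y -0.4 z 16.4 fx 0.3 fy 0.5 fz -2.1 head err 0.06 tilt [-0.02 -0.38] grip 0.671 45
t: 6.62
tcp_pos: [472.6, 95.4, 17.3]
ee_rot: [0.608, 0.794, -0.003, -0.001]
wrist_force: [0.9, 1.1, -2.5]
grip_width: 0.674
grip_force: 44.7
t 6.62 x -142.8 y 0.0 z 17.3 fx -0.8 fy 1.2 fz -2.5 head err -0.13 tilt [-0.06 -0.32] grip 0.674 45
```

```bash
python3 -m handwheel '[{"travel":[-0.010,0,0],"angular":[0,0,0],"hand":0},{"travel":[-0.010,0,0],"angular":[0,0,0],"hand":0},{"travel":[-0.010,0,0],"angular":[0,0,0],"hand":0},{"travel":[0,0,0],"angular":[0,0,0],"hand":0}]' 40; python3 -c "
from h import *
dock()"
python3 -m handwheel '[{"travel":[-0.008,0,0],"angular":[0,0,0],"hand":0},{"travel":[-0.007,0,0],"angular":[0,0,0],"hand":0},{"travel":[0,0,0],"angular":[0,0,0],"hand":0}]' 40; python3 -c "
from h import *
dock()"
```

```text
t: 7.12
tcp_pos: [479.4, 68.4, 17.0]
ee_rot: [0.606, 0.795, -0.002, -0.003]
wrist_force: [-3.4, 2.8, -4.7]
grip_width: 0.674
grip_force: 44.5
t 7.12 x -114.9 y -0.7 z 17.0 fx -3.6 fy -2.5 fz -4.7 head err 0.03 tilt [ 0.07 -0.39] grip 0.674 44
t: 7.5
tcp_pos: [483.7, 53.1, 17.1]
ee_rot: [0.607, 0.795, -0.003, -0.002]
wrist_force: [-2.6, 2.0, -3.7]
grip_width: 0.672
grip_force: 44.6
t 7.50 x -99.1 y -0.5 z 17.1 fx -2.6 fy -1.9 fz -3.7 head err -0.01 tilt [-0.   -0.37] grip 0.672 45
```

```bash
python3 -m handwheel '[{"travel":[-0.007,0,0],"angular":[0,0,0],"hand":0},{"travel":[-0.007,0,0],"angular":[0,0,0],"hand":0},{"travel":[0,0,0],"angular":[0,0,0],"hand":0}]' 40; python3 -c "
from h import *
dock()"
python3 -m handwheel '[{"travel":[-0.007,0,0],"angular":[0,0,0],"hand":0},{"travel":[-0.007,0,0],"angular":[0,0,0],"hand":0},{"travel":[0,0,0],"angular":[0,0,0],"hand":0}]' 40; python3 -c "
from h import *
dock()"
```

```text
t: 7.88
tcp_pos: [487.5, 39.4, 17.2]
ee_rot: [0.607, 0.795, -0.003, -0.002]
wrist_force: [-3.2, 0.8, -3.7]
grip_width: 0.671
grip_force: 44.6
t 7.88 x -84.8 y -0.4 z 17.2 fx -1.7 fy -2.9 fz -3.7 head err -0.02 tilt [-0.03 -0.36] grip 0.671 45
t: 8.25
tcp_pos: [491.3, 25.8, 17.3]
ee_rot: [0.607, 0.795, -0.003, -0.002]
wrist_force: [-3.7, 0.4, -4.8]
grip_width: 0.671
grip_force: 44.5
t 8.25 x -70.7 y -0.4 z 17.3 fx -1.4 fy -3.5 fz -4.8 head err -0.01 tilt [-0.05 -0.35] grip 0.671 45
```

```bash
python3 -m handwheel '[{"travel":[0,0,0.001],"angular":[0,0,0],"hand":0},{"travel":[0,0,0],"angular":[0,0,0],"hand":1},{"travel":[0,0,0],"angular":[0,0,0],"hand":1},{"travel":[0,0,0],"angular":[0,0,0],"hand":1},{"travel":[0,0,0],"angular":[0,0,0],"hand":1}]' 40
python3 -m handwheel '[{"travel":[0,0,0],"angular":[0,0,0],"hand":1},{"travel":[0,0,-0.040],"angular":[0,0,0],"hand":1},{"travel":[0,0,-0.045],"angular":[0,0,0],"hand":1},{"travel":[0.032,0,0],"angular":[0,0,0],"hand":0},{"travel":[0.032,0,0],"angular":[0,0,0],"hand":0}]' 40
python3 -m handwheel '[{"travel":[0,0,0],"angular":[0,0,0],"hand":0},{"travel":[0,0,0],"angular":[0,0,0],"hand":0},{"travel":[0,0,0],"angular":[0,0,0],"hand":0}]' 40
python3 - <<'E'
from h import *
dock()
p,d=get_image("wrist");cv2.imwrite("pics/w4.png",p[:,:,::-1])
s=read_state()
K,D=cam("wrist");T=np.eye(4);T[:3,:3]=R.from_quat(s['ee_rot']).as_matrix();T[:3,3]=s['tcp_pos']
W=cloud(p,d,K,D,T@calibration("wrist")["hand_eye"]);q=W.reshape(-1,3);v=q[:,:2]-O;x=v@EX;y=v@EY
m=(q[:,2]>40)&(q[:,2]<52)&(x<-30)&(x>-130)&(abs(y)<45)
if m.any(): print(m.sum(),np.percentile(x[m],[1,99]),np.percentile(y[m],[1,99]),q[m,2].mean())
E
```

```text
t: 8.88
tcp_pos: [492.1, 26.2, 16.7]
ee_rot: [0.607, 0.795, -0.002, -0.001]
wrist_force: [0.9, 0.9, -0.6]
grip_width: 1.0
grip_force: 0.0
t: 9.5
tcp_pos: [475.6, 88.5, 102.2]
ee_rot: [0.607, 0.795, -0.002, -0.001]
wrist_force: [-0.2, 0.6, 0.1]
grip_width: 0.605
grip_force: 0.0
t: 9.88
tcp_pos: [475.5, 87.0, 101.3]
ee_rot: [0.607, 0.794, -0.002, -0.001]
wrist_force: [0.7, 0.2, 0.7]
grip_width: 0.0
grip_force: 0.0
t 9.88 x -133.9 y 0.5 z 101.3 fx -0.0 fy 0.7 fz 0.7 head err -0.09 tilt [-0.05 -0.31] grip 0.0 0
597 [-102.13005435  -30.57509021] [-28.29774324  27.0165732 ] 45.14959135892
```

View pics/w4.png

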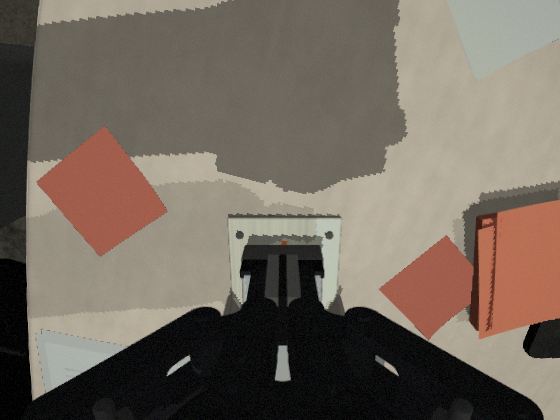

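The tail stands at x ≈ -102, y ≈ -0.5, square on the apron, with the closed fingers behind it. Next I lower and push.

```bash
python3 -m handwheel '[{"travel":[0,-0.002,0.040],"angular":[0,0,0],"hand":0},{"travel":[0,0,0.040],"angular":[0,0,0],"hand":0},{"travel":[0,0,0.006],"angular":[0,0,0],"hand":0},{"travel":[0,0,0],"angular":[0,0,0],"hand":0}]' 40; python3 -c "
from h import *
dock()"
python3 -m handwheel '[{"travel":[-0.010,0,0],"angular":[0,0,0],"hand":0},{"travel":[-0.012,0,0],"angular":[0,0,0],"hand":0},{"travel":[-0.012,0,0],"angular":[0,0,0],"hand":0},{"travel":[-0.012,0,0],"angular":[0,0,0],"hand":0},{"travel":[0,0,0],"angular":[0,0,0],"hand":0}]' 40; python3 -c "
from h import *
dock()"
```

```text
t: 10.42
tcp_pos: [473.3, 87.3, 16.0]
ee_rot: [0.607, 0.795, -0.002, -0.001]
wrist_force: [0.3, 0.4, 0.8]
grip_width: 0.004
grip_force: 0.0
t 10.43 x -134.8 y -1.5 z 16.0 fx -0.3 fy 0.4 fz 0.8 head err -0.02 tilt [-0.02 -0.3 ] grip 0.004 0
t: 11.05
tcp_pos: [486.2, 42.6, 16.4]
ee_rot: [0.607, 0.795, -0.001, -0.001]
wrist_force: [0.1, 2.0, 1.1]
grip_width: -0.001
grip_force: 1.1
t 11.05 x -88.2 y -0.8 z 16.4 fx -1.9 fy 0.6 fz 1.1 head err -0.05 tilt [-0.02 -0.17] grip -0.001 1
```

```bash
python3 -m handwheel '[{"travel":[-0.012,0,0],"angular":[0,0,0],"hand":0},{"travel":[-0.012,0,0],"angular":[0,0,0],"hand":0},{"travel":[-0.012,0,0],"angular":[0,0,0],"hand":0},{"travel":[-0.012,0,0],"angular":[0,0,0],"hand":0},{"travel":[0,0,0],"angular":[0,0,0],"hand":0}]' 40; python3 -c "
from h import *
dock()"
python3 -m handwheel '[{"travel":[-0.005,0,0],"angular":[0,0,0],"hand":0},{"travel":[-0.005,0,0],"angular":[0,0,0],"hand":0},{"travel":[0,0,0],"angular":[0,0,0],"hand":0}]' 40; python3 -c "
from h import *
dock()"
```

```text
t: 11.68
tcp_pos: [498.6, -3.4, 16.3]
ee_rot: [0.607, 0.795, -0.001, -0.001]
wrist_force: [1.4, 3.0, 2.5]
grip_width: -0.0
grip_force: 1.6
t 11.68 x -40.6 y -1.0 z 16.3 fx -2.5 fy 2.1 fz 2.5 head err -0.01 tilt [-0.02 -0.19] grip -0.0 2
t: 12.05
tcp_pos: [500.8, -11.5, 16.3]
ee_rot: [0.606, 0.795, -0.001, -0.001]
wrist_force: [-1.4, 7.4, 4.6]
grip_width: -0.002
grip_force: 3.8
t 12.05 x -32.2 y -1.1 z 16.3 fx -7.5 fy 0.6 fz 4.6 head err 0.08 tilt [ 0.04 -0.21] grip -0.002 4
```

```bash
python3 -m handwheel '[{"travel":[-0.002,0,0],"angular":[0,0,0],"hand":0},{"travel":[-0.002,0,0],"angular":[0,0,0],"hand":0}]' 40 >/dev/null; python3 -c "
from h import *
dock()"
python3 -m handwheel '[{"travel":[-0.002,0,0],"angular":[0,0,0],"hand":0},{"travel":[-0.002,0,0],"angular":[0,0,0],"hand":0}]' 40 >/dev/null; python3 -c "
from h import *
dock()"
python3 -m handwheel '[{"travel":[-0.002,0,0],"angular":[0,0,0],"hand":0},{"travel":[0,0,0],"angular":[0,0,0],"hand":0}]' 40 >/dev/null; python3 -c "
from h import *
dock()"
```

```text
t 12.30 x -29.2 y -1.1 z 16.3 fx -10.3 fy -0.5 fz 5.7 head err 0.14 tilt [ 0.08 -0.22] grip 0.001 5
t 12.55 x -26.4 y -1.1 z 16.4 fx -14.6 fy -0.3 fz 8.3 head err 0.20 tilt [ 0.16 -0.24] grip -0.001 7
t 12.80 x -24.4 y -1.1 z 16.4 fx -13.9 fy -0.4 fz 7.3 head err 0.20 tilt [ 0.15 -0.24] grip -0.001 7
```

```bash
python3 -m handwheel '[{"travel":[-0.002,0,0],"angular":[0,0,0],"hand":0},{"travel":[0,0,0],"angular":[0,0,0],"hand":0}]' 40 >/dev/null; python3 -c "
from h import *
dock()"
python3 -m handwheel '[{"travel":[-0.002,0,0],"angular":[0,0,0],"hand":0},{"travel":[0,0,0],"angular":[0,0,0],"hand":0}]' 40 >/dev/null; python3 -c "
from h import *
dock()"
python3 -m handwheel '[{"travel":[-0.002,0,0],"angular":[0,0,0],"hand":0},{"travel":[0,0,0],"angular":[0,0,0],"hand":0}]' 40 >/dev/null; python3 -c "
from h import *
dock()"
```

```text
t 13.05 x -22.6 y -1.1 z 16.3 fx -14.6 fy -0.2 fz 7.3 head err 0.21 tilt [ 0.16 -0.24] grip -0.001 7
t 13.30 x -20.8 y -1.1 z 16.3 fx -15.2 fy -0.8 fz 8.9 head err 0.22 tilt [ 0.17 -0.25] grip -0.001 8
t 13.55 x -19.0 y -1.1 z 16.3 fx -16.2 fy -1.0 fz 8.1 head err 0.23 tilt [ 0.18 -0.25] grip -0.004 8
```

```bash
for i in 1; do :; done; python3 -m handwheel '[{"travel":[-0.0015,0,0],"angular":[0,0,0],"hand":0},{"travel":[0,0,0],"angular":[0,0,0],"hand":0}]' 40 >/dev/null; python3 -c "
from h import *
dock()"
python3 -m handwheel '[{"travel":[-0.0015,0,0],"angular":[0,0,0],"hand":0},{"travel":[0,0,0],"angular":[0,0,0],"hand":0}]' 40 >/dev/null; python3 -c "
from h import *
dock()"
python3 -m handwheel '[{"travel":[-0.0015,0,0],"angular":[0,0,0],"hand":0},{"travel":[0,0,0],"angular":[0,0,0],"hand":0}]' 40 >/dev/null; python3 -c "
from h import *
dock()"
```

```text
t 13.80 x -17.8 y -1.1 z 16.4 fx -17.2 fy -0.5 fz 8.5 head err 0.25 tilt [ 0.2  -0.25] grip 0.002 8
t 14.05 x -16.4 y -1.1 z 16.3 fx -16.6 fy -0.2 fz 9.2 head err 0.25 tilt [ 0.21 -0.26] grip 0.001 9
t 14.30 x -15.1 y -1.1 z 16.3 fx -16.5 fy -1.2 fz 9.2 head err 0.26 tilt [ 0.21 -0.26] grip -0.0 9
```

```bash
python3 -m handwheel '[{"travel":[-0.0015,0,0],"angular":[0,0,0],"hand":0},{"travel":[0,0,0],"angular":[0,0,0],"hand":0}]' 40 >/dev/null; python3 -c "
from h import *
dock()"
python3 -m handwheel '[{"travel":[-0.0015,0,0],"angular":[0,0,0],"hand":0},{"travel":[0,0,0],"angular":[0,0,0],"hand":0}]' 40 >/dev/null; python3 -c "
from h import *
dock()"
python3 -m handwheel '[{"travel":[-0.0015,0,0],"angular":[0,0,0],"hand":0},{"travel":[0,0,0],"angular":[0,0,0],"hand":0}]' 40 >/dev/null; python3 -c "
from h import *
dock()"
```

```text
t 14.55 x -11.4 y -1.1 z 16.3 fx -10.6 fy 0.7 fz 5.8 head err 0.16 tilt [ 0.09 -0.23] grip 0.001 6
t 14.80 x -10.8 y -1.1 z 16.4 fx -13.6 fy -0.2 fz 7.5 head err 0.20 tilt [ 0.14 -0.24] grip 0.002 7
t 15.05 x -10.8 y -1.1 z 16.4 fx -19.3 fy -1.3 fz 9.8 head err 0.27 tilt [ 0.23 -0.26] grip -0.001 9
```

The force dropped from 16.5 to 10.6 N with a jump forward, which is the click. It then rose with no further travel, which is the end wall. I'll back off now and look.

```bash
python3 -m handwheel '[{"travel":[0.003,0,0],"angular":[0,0,0],"hand":0},{"travel":[0.003,0,0],"angular":[0,0,0],"hand":0},{"travel":[0,0,0],"angular":[0,0,0],"hand":0}]' 40 >/dev/null; python3 -c "
from h import *
dock()"
python3 -m handwheel '[{"travel":[0.008,0,0],"angular":[0,0,0],"hand":0},{"travel":[0.015,0,0],"angular":[0,0,0],"hand":0},{"travel":[0.030,0,0],"angular":[0,0,0],"hand":0},{"travel":[0.03,0,-0.04],"angular":[0,0,0],"hand":0},{"travel":[0.03,0,-0.05],"angular":[0,0,0],"hand":0}]' 40 >/dev/null
python3 -m handwheel '[{"travel":[-0.02,-0.05,-0.04],"angular":[0,0,0],"hand":0},{"travel":[0.05,-0.05,-0.02],"angular":[0,0,0],"hand":0},{"travel":[0.05,-0.03,0],"angular":[0,0,0],"hand":0},{"travel":[0.05,0,0],"angular":[0,0,0],"hand":0},{"travel":[0,0,0],"angular":[0,0,0],"hand":0}]' 40
python3 - <<'E'
from h import *
dock()
p,d=get_image("top");np.savez("pics/t5.npz",p=p,d=d)
p2,d2=get_image("side")
a=cv2.resize(p[165:260,250:350],(600,570),interpolation=cv2.INTER_CUBIC);b=cv2.resize(p2[190:280,235:310],(200,240),interpolation=cv2.INTER_CUBIC)
c=np.zeros((570,800,3),np.uint8);c[:,:600]=a;c[:240,600:]=b;cv2.imwrite("pics/c5.png",c[:,:,::-1])
p,d,W=load("top","pics/t5.npz");q=W.reshape(-1,3);v=q[:,:2]-O;x=v@EX;y=v@EY
# magazine top z46 in open channel x<30
for yy in(-20,-10,0,10):
    m=(abs(y-yy)<5)&(x>-60)&(x<30);hi=m&(q[:,2]>30)&(q[:,2]<50);lo=m&(q[:,2]<12)
    print(yy,'mag from x',x[hi].min() if hi.any() else None,'floor to',x[lo].max())
E
```

```text
t 15.43 x -12.6 y -1.1 z 16.2 fx -6.6 fy 1.2 fz 4.5 head err 0.05 tilt [-0.01 -0.22] grip -0.003 3
t: 16.68
tcp_pos: [327.1, 168.8, 160.5]
ee_rot: [0.604, 0.797, -0.002, -0.0]
wrist_force: [-0.1, -0.2, -0.1]
grip_width: -0.001
grip_force: 0.0
t 16.68 x -251.9 y -121.0 z 160.5 fx 0.1 fy -0.1 fz -0.1 head err 0.34 tilt [-0.15 -0.22] grip -0.001 0
-20 mag from x -0.20517021386447015 floor to -0.9292842811220712
-10 mag from x 0.1324037647070932 floor to -1.7469238706402306
0 mag from x -0.3189604554220216 floor to -0.4744729429646058
10 mag from x 0.8525491695126692 floor to -0.4496834142925534
```

View pics/c5.png

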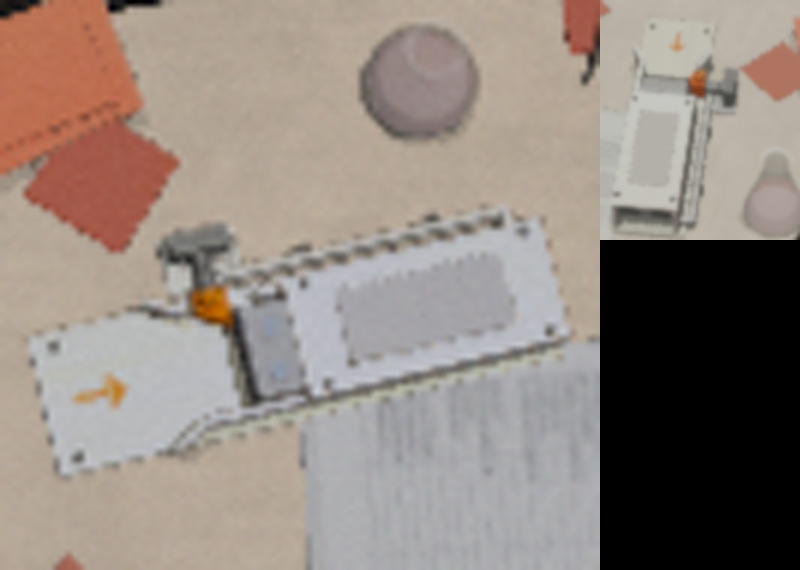

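The catch at (212,303) is fully out behind the black tail at (245,355). The tail sits at x ≈ 0 and hasn't been pushed back by the ejector, so it's locked, and the flask hasn't moved.

```bash
python3 -c "
from cell import job
print(job.finish_job())"
```

```text
the job is handed in; nothing more can be done
None
```

The magazine is locked in the feed dock: I felt the catch click and the final pictures show it behind the tail. The push stayed under 20 N at every reading, the bystanders were not touched, the gripper is clear, and I handed the job in at about 17 s of the 48 s allowed.

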